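# Check start and stop on the push-button station

### The job

The push-button station clamped in the vice has just been wired: check the action of its start and stop buttons. With the fingertips, gently press its green button all the way down and let it spring back up, then do the same with its red button, and take the hand away. Do not touch the yellow and blue buttons, the box or the vice, and leave everything lying around on the bench where it is; nothing is to be picked up.

Things in the scene. Friction and masses are not known exactly. Their poses are not given: they have to be found in the camera images.
- station: four-button control station: grey box 80 x 220 x 62 mm (x, y, z) with a light grey lid, clamped in the vice, immovable. Origin: centre of its underside, 22 mm above the bench; y runs along the row of buttons, z up. The four buttons sit on the lid's middle line at y = -75, -25, +25, +75 mm; which colour sits where varies. Black cable gland, 20 mm long, on the +y end.
- vice: dark green drill-press vice, fixed to the bench: base 235 x 184 mm with slotted ears, two jaws 105 mm wide and 62 mm tall, black handle on the -x side reaching 235 mm from the origin at 40 mm height. Origin: on the bench, straight below the station's centre; the axes are those of the station.
- green_unit: the green push button of the station: steel bezel 29.6 mm across and 6 mm high, standing on the lid, with its green cap. Immovable but for the cap. Origin: centre of the bezel's underside, on the lid, 84 mm above the bench.
- green_top (a point): centre of the top face of the green cap (round, 24 mm across, flat, level), 103 mm above the bench when up, 96 mm when fully pressed (the bezel's top is at 90 mm).
- green_button (a joint): how far the green cap is pushed straight down, in m: 0 = up, 0.007 = fully down against its stop. Its spring returns it; it starts to move at about 2 N and is fully down at about 6 N, where it meets a hard stop: come down slowly (under 20 mm/s) there.
- red_unit: the red push button of the station: steel bezel 29.6 mm across and 6 mm high, standing on the lid, with its red cap. Immovable but for the cap. Origin: centre of the bezel's underside, on the lid, 84 mm above the bench.
- red_top (a point): centre of the top face of the red cap (round, 24 mm across, flat, level), 103 mm above the bench when up, 96 mm when fully pressed (the bezel's top is at 90 mm).
- red_button (a joint): how far the red cap is pushed straight down, in m: 0 = up, 0.007 = fully down against its stop. Its spring returns it; it starts to move at about 2 N and is fully down at about 6 N, where it meets a hard stop: come down slowly (under 20 mm/s) there.
- yellow_unit: the yellow push button of the station: steel bezel 29.6 mm across and 6 mm high, standing on the lid, with its yellow cap. Immovable but for the cap. Origin: centre of the bezel's underside, on the lid, 84 mm above the bench.
- yellow_top (a point): centre of the top face of the yellow cap (round, 24 mm across, flat, level), 103 mm above the bench when up, 96 mm when fully pressed (the bezel's top is at 90 mm).
- yellow_button (a joint): how far the yellow cap is pushed straight down, in m: 0 = up, 0.007 = fully down against its stop. Its spring returns it; it starts to move at about 2 N and is fully down at about 6 N, where it meets a hard stop: come down slowly (under 20 mm/s) there.
- blue_unit: the blue push button of the station: steel bezel 29.6 mm across and 6 mm high, standing on the lid, with its blue cap. Immovable but for the cap. Origin: centre of the bezel's underside, on the lid, 84 mm above the bench.
- blue_top (a point): centre of the top face of the blue cap (round, 24 mm across, flat, level), 103 mm above the bench when up, 96 mm when fully pressed (the bezel's top is at 90 mm).
- blue_button (a joint): how far the blue cap is pushed straight down, in m: 0 = up, 0.007 = fully down against its stop. Its spring returns it; it starts to move at about 2 N and is fully down at about 6 N, where it meets a hard stop: come down slowly (under 20 mm/s) there.
- pliers: long-nose pliers with yellow handles, lying loose on the mat, 155 mm long, 60 mm wide, 12 mm high. Origin: under the pivot; nose to +x.
- spare_button: loose spare push button standing on its contact block, black cap on top: 30 x 30 mm, 60 mm tall. Origin: centre of its underside.
- flux_jar: loose black jar with steel cap, 56 mm across, 85 mm tall. Origin: centre of its underside.
- solder_reel: loose reel of solder wire standing on its flange, white flanges 54 mm across, 50 mm tall. Origin: centre of its underside.
- screwdriver: loose screwdriver lying on the mat, about 0.2 m long, handle to -x of its own frame, under 35 mm high. Origin: under its middle.
Things that resemble listed ones, but are neither listed nor needed, are in the scene too. There is more than one size of the pliers; the job needs the middle-sized.

How it is judged:
By the outcome, as a careful person would: the job done as asked, in the order asked, and still so for the second after the job is handed in, with the robot touching nothing.
It also fails if it takes over 38 s, if anything falls off the work surface, if the arm or the gripper's body presses on something with over 40 N, if the wrist force passes 120 N, or if a joint passes its speed limit or range.

### The arm

A 6-joint arm with a two-finger parallel gripper is mounted at the origin on the work surface. World frame = base frame: x ahead of the robot, y to its left, z up, the work surface at z = 0. Lengths are in m, angles in rad, forces in N, time in s.
With the tool pointing down it reaches from about 0.25 to 0.725 m from the base axis. Payload 4 kg.
Tool frame: the origin (TCP) lies on the centre line of the jaws, within the pads' length; the fingertips stand 17 mm ahead of it and the grasp point (between the pads) lies 2 mm behind it; z points along the fingers, y is the line along which they close (so a half turn about z gives the same grasp; the last joint's range is limited). The gripper opens to 85 mm and grips with 20 to 120 N. Pads are 22 mm wide; open, the fingers measure 114 mm over their backs; the gripper's body (76 mm by 85 mm) begins 54 mm behind the grasp point. The pads swing forward as they close: fully open they stand 13 mm farther back than shut.
Start: joints at [1.164, 0.241, 0.005, 1.335, 0, 1.571], TCP at [0.198, 0.459, 0.248] pointing down, gripper open.
Joint ranges: [-2.72, 2.72], [-1.05, 1.87], [-1.09, 1.28], [-1.99, 2.15], [-1.42, 1.44], [-3.14, 3.14]. Speed limits (rad/s): [2.79, 2.79, 3.14, 3.14, 3.14, 3.14].

### API

Orientations are given as a unit quaternion [x, y, z, w].
In Python, from workcell import bot, camera, get_calibration gives the robot as it stands.
- The arm moves only by the tool apply_moves, never from a script. Its argument "steps" is a list of rows, each a list of 3 entries, a list of its own where there are three numbers: the shift along the tool's x, y, z as a fraction of full scale, then the turn, a rotation vector about the tool's x, y, z as a fraction of full scale, then the opening, from 0 (shut) to 1 (fully open). A call has exactly 8 rows; each row shifts and turns the commanded pose from where the row before left it, along the tool's axes as they then stand; what a row does not reach is not made up. Full scale, the value 1, is 20 cm for a shift and pi rad for a turn. A row lasts 1/12 s, in which the tool goes at most 41.7 mm and 7.16 degrees, less where a joint would pass 70% of its speed; a pose out of reach is approached as far as the arm can. A call with a number of a shift or a turn outside -1 to 1 is refused whole. A call with a gripper value outside its range is refused whole. The fingers move at their own pace and stop on an object; the grip force is fixed at half the most. Time passes only in rows, so rows that do not move let the fingers close, or fill a call up. It gives the time, the measured TCP pose, the force, the opening and the grip force at its end, in the units of the state.
- bot.get_obs(): the state, without advancing time (a new reading comes with each control period).
- camera(name): name is "side" or "top"; returns (picture, depth): 400x640x3 uint8, red, green, blue; 400x640 float32, m along the optical axis (not along the pixel's ray), 0 where there is no reading.
- get_calibration(name): a dict with "fov_y" (degrees; the focal length in pixels is half the picture's height over the tangent of half this angle, whatever the lens; pixels are square), "cx", "cy" (the principal point, pixels), "rvec" (rotation vector, rad) and "tvec" (3), from world to camera coordinates, as OpenCV has them. Camera axes: x right, y down, z forward; pixel columns grow to the right and rows downward; lengths in m; the calibration is good to about 2 mm. A picture is of the moment at which its call begins. get_calibration takes no time and is no camera call.
- bot.job_done(): hands the job in; it is judged then, once.
The state is a dict: "clock": time; "joint_pos": joint angles; "joint_vel": joint speeds; "tau": joint torques, N m; "eef_pos": TCP position; "tool_rot": TCP orientation; "ft_force": force on the tool from outside, world axes, zero at the start; "ft_torque": the same for the moment, N m; "grip_width": finger opening in m; "grasp_force": force on a finger pad.
Only numpy, scipy, OpenCV 4.12 (cv2) and the standard library are available. Lean on these libraries where they do the work, as an engineer would, in place of code of your own. Each camera call takes 0.05 s, during which the arm holds its last target. There are 200 camera calls.

## Working session

There is one attempt and no reset: what is moved stays moved. The work goes in short steps, Python scripts to look and compute and a tool call to move; the robot and the scene stay as the last step left them, time stands still between calls to the robot, and variables do not carry over. Pictures are saved under pics/ and viewed, at most 10 in all, crops included, and the job is handed in when it is done.

Besides the shell and the picture viewer there is one more tool, called after "Emit:" as name([rows], argument=value, ...), one row to a line, values as JSON. apply_moves: Moves the arm, as the interface text tells. Its arguments: {"type":"object","properties":{"steps":{"type":"array"}},"required":["steps"]}

```bash
mkdir -p pics; cat > h.py <<'E'
import numpy as np, cv2
from workcell import bot, camera, get_calibration
def snap(n):
    im,d=camera(n); np.savez(f'{n}.npz',im=im,d=d); return im,d
def ray(n,u,v,z):
    c=get_calibration(n); f=200/np.tan(np.radians(c['fov_y'])/2)
    R=cv2.Rodrigues(np.array(c['rvec'],float))[0]; t=np.array(c['tvec'],float)
    o=-R.T@t; d=R.T@np.array([(u-c['cx'])/f,(v-c['cy'])/f,1]); return o+d*(z-o[2])/d[2]
E
python3 - <<'E'
from h import *
for n in('top','side'):
    im,d=snap(n); cv2.imwrite(f'pics/{n}0.png',im[:,:,::-1]); print(get_calibration(n))
o=bot.get_obs(); print(o)
E
```

```text
{'fov_y': 49.18367469219477, 'cx': 319.4155596060979, 'cy': 200.90554409673697, 'rvec': array([ 2.12563077, -2.1359853 ,  0.20487718]), 'tvec': array([-0.02899648,  0.58188014,  0.98724878])}
{'fov_y': 44.771259099176255, 'cx': 320.0915167149215, 'cy': 204.99258752414295, 'rvec': array([ 2.17581021, -0.93189818,  0.41409147]), 'tvec': array([-0.40848129,  0.35441768,  0.88395598])}
{'clock': 0.1, 'joint_pos': array([ 1.16399529e+00,  2.41317824e-01,  3.85213601e-03,  1.33521161e+00,
       -1.00074487e-05,  1.57080875e+00]), 'joint_vel': array([ 0.00096867, -0.00161533,  0.00374767, -0.0008813 ,  0.00151367,
        0.000107  ]), 'tau': array([-1.85066597e-05, -3.73137832e+01,  2.53009754e+01,  1.08343808e-02,
        2.61700200e-05,  1.25293482e-05]), 'eef_pos': array([0.19762507, 0.4586971 , 0.24750925]), 'tool_rot': array([ 2.02006896e-01,  9.79383648e-01, -9.22110309e-04, -1.85072772e-04]), 'ft_force': array([-0.74638434,  0.08461669,  0.50637904]), 'ft_torque': array([-0.05421209, -0.03980259, -0.02638928]), 'grasp_force': 0.0, 'grip_width': 0.08575662641126773}
```

View pics/top0.png

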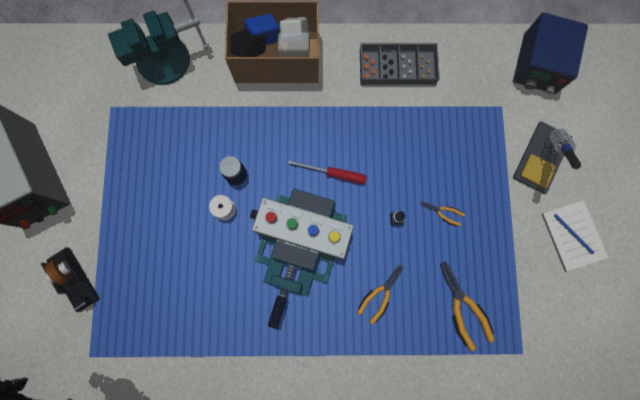

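View pics/side0.png

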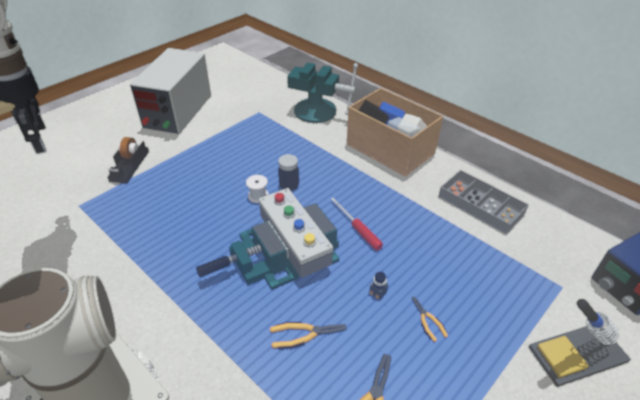

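The top view shows one station with its buttons at red (271,217), green (292,224), blue (313,230) and yellow (334,236). The jar and reel stand left of the red end, and the side view has the same order: red (280,198), green (289,211). Next I measure the caps.

```bash
python3 - <<'E'
from h import *
P={'top':dict(red=(271,217),green=(292,224),blue=(313,230),yellow=(334,236)),'side':dict(red=(280,198),green=(289,211),blue=(299,225),yellow=(310,239))}
R={'red':[(0,8),(172,180)],'green':[(45,88)],'blue':[(100,125)],'yellow':[(18,35)]}
for n in P:
    z=np.load(n+'.npz'); im=z['im']; hsv=cv2.cvtColor(im,cv2.COLOR_RGB2HSV)
    for c,(u,v) in P[n].items():
        m=np.zeros((400,640),np.uint8)
        for a,b in R[c]: m|=cv2.inRange(hsv,(a,90,60),(b,255,255))
        w=np.zeros_like(m); cv2.circle(w,(u,v),9,255,-1); m&=w
        k,lab,st,ce=cv2.connectedComponentsWithStats(m)
        i=1+st[1:,4].argmax(); uu,vv=ce[i]
        print(n,c,ce[i].round(1),st[i],z['d'][int(vv),int(uu)].round(4),ray(n,uu,vv,.101 if n=='side' else .102).round(4))
im=np.load('top.npz')['im'][185:265,235:365]; cv2.imwrite('pics/crop.png',cv2.resize(im,None,fx=6,fy=6,interpolation=cv2.INTER_CUBIC)[:,:,::-1])
E
```

```text
top red [270.5 216.7] [266 212  10  10  83] 0.9816 [0.537 0.079 0.102]
top green [291.6 223.3] [287 219  10  10  80] 0.9814 [0.5218 0.0314 0.102 ]
top blue [312.9 229.9] [308 225  11  11  92] 0.9807 [ 0.5068 -0.0163  0.102 ]
top yellow [334.2 236.4] [329 232  11  10  86] 0.9733 [ 0.4921 -0.0639  0.102 ]
side red [279.  196.9] [275 193   9   9  59] 1.1333 [0.5334 0.0756 0.101 ]
side green [288.4 210. ] [285 206   8   9  55] 1.1037 [0.5182 0.0281 0.101 ]
side blue [298.5 223.7] [294 219  10  10  77] 1.0688 [ 0.5033 -0.0195  0.101 ]
side yellow [309.  238.3] [305 234   9  10  73] 1.0414 [ 0.4883 -0.0666  0.101 ]
```

View pics/crop.png

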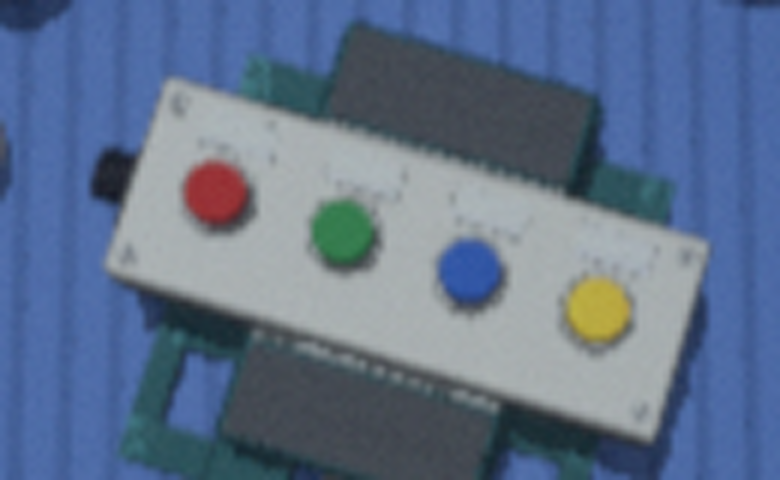

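Four caps 49.9 mm apart on one line agree with the 50 mm pitch. The two views differ by about 5 mm, so I average them: green ≈ (0.520, 0.030) and red ≈ (0.535, 0.0775). The crop confirms red at the gland end with green next to it. I go over green with the fingers shut.

Emit:
apply_moves([
  [[-0.146,-0.083,0],[0,0,0],0],
  [[-0.146,-0.083,0],[0,0,0],0],
  [[-0.146,-0.083,0],[0,0,0],0],
  [[-0.146,-0.083,0],[0,0,0],0],
  [[-0.146,-0.083,0],[0,0,0],0],
  [[-0.146,-0.083,0],[0,0,0],0],
  [[-0.146,-0.083,0],[0,0,0],0],
  [[-0.146,-0.083,0],[0,0,0],0],
])

```text
clock: 0.77
eef_pos: [0.3603, 0.2432, 0.248]
tool_rot: [0.202, 0.979, -0.0, -0.0]
ft_force: [-0.0, 0.1, -0.1]
grip_width: 0.0001
grasp_force: 0.0
```

Emit:
apply_moves([
  [[-0.146,-0.083,0],[0,0,0],0],
  [[-0.146,-0.083,0],[0,0,0],0],
  [[-0.146,-0.083,0],[0,0,0],0],
  [[-0.146,-0.083,0],[0,0,0],0],
  [[-0.146,-0.083,0],[0,0,0],0],
  [[-0.146,-0.083,0],[0,0,0],0],
  [[-0.146,-0.083,0],[0,0,0],0],
  [[-0.146,-0.083,0],[0,0,0],0],
])

```text
clock: 1.43
eef_pos: [0.5222, 0.0288, 0.2478]
tool_rot: [0.202, 0.979, -0.0, -0.001]
ft_force: [1.3, 0.7, 1.0]
grip_width: 0.0001
grasp_force: 0.0
```

Emit:
apply_moves([
  [[0,0,0.08],[0,0,0],0],
  [[0,0,0.08],[0,0,0],0],
  [[0,0,0.08],[0,0,0],0],
  [[0,0,0.08],[0,0,0],0],
  [[0,0,0.08],[0,0,0],0],
  [[0,0,0.04],[0,0,0],0],
  [[0,0,0],[0,0,0],0],
  [[0,0,0],[0,0,0],0],
])

```text
clock: 2.1
eef_pos: [0.5215, 0.0305, 0.1601]
tool_rot: [0.202, 0.979, -0.0, -0.001]
ft_force: [0.4, -0.1, 0.7]
grip_width: -0.0001
grasp_force: 0.0
```

```bash
python3 - <<'E'
from h import *
o=bot.get_obs()
from scipy.spatial.transform import Rotation as Ro
M=Ro.from_quat(o['tool_rot']).as_matrix()
p=o['eef_pos'];print(o['clock'],p,o['ft_force'],o['grip_width']);print(M.round(4))
print('to green',M.T@(np.array([.520,.030,p[2]])-p))
im,d=snap('side'); cv2.imwrite('pics/s1.png',cv2.resize(im[130:280,200:400],None,fx=4,fy=4,interpolation=cv2.INTER_CUBIC)[:,:,::-1])
E
```

```text
2.1 [0.52153904 0.0304579  0.16006085] [ 0.41821466 -0.08274046  0.65969999] -0.00011266608965078272
[[-9.184e-01  3.956e-01 -1.200e-03]
 [ 3.956e-01  9.184e-01 -1.000e-04]
 [ 1.100e-03 -5.000e-04 -1.000e+00]]
to green [ 1.23235159e-03 -1.02938306e-03  1.85920824e-06]
```

View pics/s1.png

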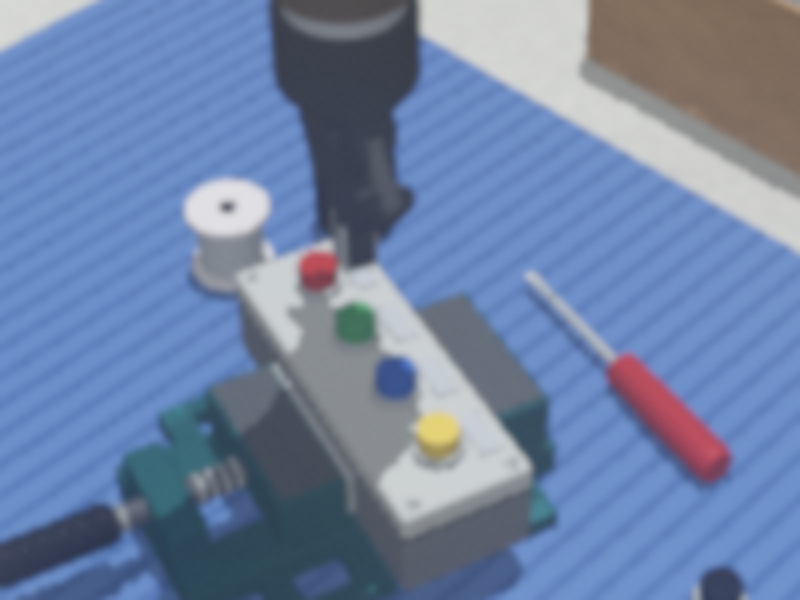

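The shut fingertips are directly above the green cap, with the tip at crop (355,265) and the cap at (355,322), about 40 mm of clearance as expected. I descend to just above it, then slowly.

Emit:
apply_moves([
  [[0.006,-0.005,0.025],[0,0,0],0],
  [[0,0,0.025],[0,0,0],0],
  [[0,0,0.025],[0,0,0],0],
  [[0,0,0.025],[0,0,0],0],
  [[0,0,0.025],[0,0,0],0],
  [[0,0,0.02],[0,0,0],0],
  [[0,0,0.02],[0,0,0],0],
  [[0,0,0],[0,0,0],0],
])

```text
clock: 2.82
eef_pos: [0.5196, 0.0299, 0.1262]
tool_rot: [0.202, 0.979, -0.0, -0.001]
ft_force: [-0.4, 0.4, -0.3]
grip_width: 0.0001
grasp_force: 0.0
```

Emit:
apply_moves([
  [[0,0,0.005],[0,0,0],0],
  [[0,0,0.005],[0,0,0],0],
  [[0,0,0.005],[0,0,0],0],
  [[0,0,0.005],[0,0,0],0],
  [[0,0,0.005],[0,0,0],0],
  [[0,0,0.005],[0,0,0],0],
  [[0,0,0.005],[0,0,0],0],
  [[0,0,0.005],[0,0,0],0],
])

```text
clock: 3.48
eef_pos: [0.5204, 0.03, 0.1194]
tool_rot: [0.202, 0.979, 0.0, 0.0]
ft_force: [-0.5, -0.2, 2.1]
grip_width: -0.0001
grasp_force: 1.1
```

Emit:
apply_moves([
  [[0,0,0.004],[0,0,0],0],
  [[0,0,0.004],[0,0,0],0],
  [[0,0,0.004],[0,0,0],0],
  [[0,0,0.003],[0,0,0],0],
  [[0,0,0.003],[0,0,0],0],
  [[0,0,0.003],[0,0,0],0],
  [[0,0,0.002],[0,0,0],0],
  [[0,0,0],[0,0,0],0],
])

```text
clock: 4.15
eef_pos: [0.5204, 0.03, 0.1148]
tool_rot: [0.202, 0.979, 0.0, 0.0]
ft_force: [0.2, -0.7, 4.2]
grip_width: -0.0001
grasp_force: 2.3
```

Emit:
apply_moves([
  [[0,0,0.003],[0,0,0],0],
  [[0,0,0.003],[0,0,0],0],
  [[0,0,0.003],[0,0,0],0],
  [[0,0,0.002],[0,0,0],0],
  [[0,0,0],[0,0,0],0],
  [[0,0,0],[0,0,0],0],
  [[0,0,0],[0,0,0],0],
  [[0,0,0],[0,0,0],0],
])

```text
clock: 4.82
eef_pos: [0.5204, 0.03, 0.113]
tool_rot: [0.202, 0.979, 0.0, 0.0]
ft_force: [-2.6, 0.0, 7.9]
grip_width: 0.0001
grasp_force: 3.7
```

Emit:
apply_moves([
  [[0,0,0.002],[0,0,0],0],
  [[0,0,0.002],[0,0,0],0],
  [[0,0,0],[0,0,0],0],
  [[0,0,0],[0,0,0],0],
  [[0,0,0],[0,0,0],0],
  [[0,0,0],[0,0,0],0],
  [[0,0,0],[0,0,0],0],
  [[0,0,0],[0,0,0],0],
])

```text
clock: 5.48
eef_pos: [0.5204, 0.03, 0.113]
tool_rot: [0.202, 0.979, 0.0, 0.0]
ft_force: [-4.0, 0.8, 11.7]
grip_width: 0.0002
grasp_force: 5.8
```

The position holds at 0.113 m while the force climbs to 11.7 N, so green is on its stop. I lift off and move to red.

Emit:
apply_moves([
  [[0,0,-0.007],[0,0,0],0],
  [[0,0,-0.007],[0,0,0],0],
  [[0,0,-0.008],[0,0,0],0],
  [[0,0,-0.01],[0,0,0],0],
  [[0,0,-0.015],[0,0,0],0],
  [[0,0,-0.03],[0,0,0],0],
  [[0,0,-0.04],[0,0,0],0],
  [[0,0,-0.04],[0,0,0],0],
])

```text
clock: 6.15
eef_pos: [0.5201, 0.03, 0.1434]
tool_rot: [0.202, 0.979, -0.0, -0.0]
ft_force: [0.2, -0.4, -0.2]
grip_width: -0.0001
grasp_force: 0.0
```

Emit:
apply_moves([
  [[0,0,0],[0,0,0],0],
  [[0.005,0.04,0],[0,0,0],0],
  [[0.005,0.05,0],[0,0,0],0],
  [[0.005,0.05,0],[0,0,0],0],
  [[0.005,0.05,0],[0,0,0],0],
  [[0.005,0.04,0],[0,0,0],0],
  [[0.002,0.017,0],[0,0,0],0],
  [[0,0,0],[0,0,0],0],
])

```text
clock: 6.82
eef_pos: [0.5351, 0.0787, 0.1428]
tool_rot: [0.201, 0.98, -0.0, -0.0]
ft_force: [-0.6, -0.2, 0.2]
grip_width: -0.0001
grasp_force: 0.0
```

```bash
python3 - <<'E'
from h import *
o=bot.get_obs(); print(o['clock'],o['eef_pos'],o['ft_force'])
im,d=snap('side'); cv2.imwrite('pics/s2.png',cv2.resize(im[130:280,200:400],None,fx=4,fy=4,interpolation=cv2.INTER_CUBIC)[:,:,::-1])
E
```

```text
6.8167 [0.53506323 0.0787308  0.14279406] [-0.62963527 -0.23809352  0.2475534 ]
```

View pics/s2.png

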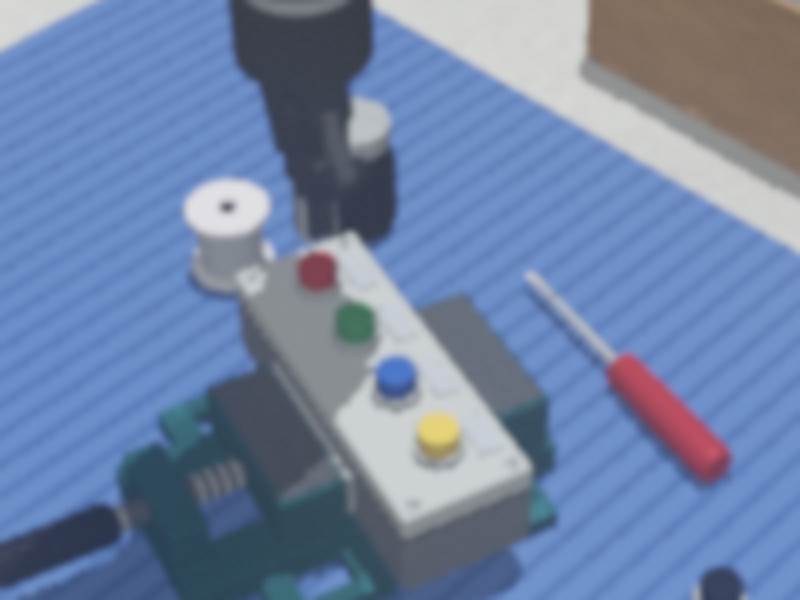

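The green cap (355,322) is back up, and the fingertips (318,235) stand over the red cap (317,271) with the jar behind and clear. I press red, with the cap top expected at TCP z = 0.120.

Emit:
apply_moves([
  [[0,-0.005,0.02],[0,0,0],0],
  [[0,0,0.02],[0,0,0],0],
  [[0,0,0.02],[0,0,0],0],
  [[0,0,0.014],[0,0,0],0],
  [[0,0,0.01],[0,0,0],0],
  [[0,0,0.005],[0,0,0],0],
  [[0,0,0.005],[0,0,0],0],
  [[0,0,0.005],[0,0,0],0],
])

```text
clock: 7.53
eef_pos: [0.5346, 0.0765, 0.1233]
tool_rot: [0.202, 0.979, 0.0, 0.0]
ft_force: [-0.5, 0.7, 0.2]
grip_width: -0.0002
grasp_force: 0.0
```

Emit:
apply_moves([
  [[0,0,0.005],[0,0,0],0],
  [[0,0,0.005],[0,0,0],0],
  [[0,0,0.005],[0,0,0],0],
  [[0,0,0.004],[0,0,0],0],
  [[0,0,0.004],[0,0,0],0],
  [[0,0,0.004],[0,0,0],0],
  [[0,0,0.003],[0,0,0],0],
  [[0,0,0.003],[0,0,0],0],
])

```text
clock: 8.2
eef_pos: [0.5346, 0.0766, 0.117]
tool_rot: [0.202, 0.979, 0.0, 0.0]
ft_force: [-1.2, 0.8, 4.1]
grip_width: -0.0001
grasp_force: 1.8
```

Emit:
apply_moves([
  [[0,0,0.003],[0,0,0],0],
  [[0,0,0.003],[0,0,0],0],
  [[0,0,0.003],[0,0,0],0],
  [[0,0,0.003],[0,0,0],0],
  [[0,0,0.003],[0,0,0],0],
  [[0,0,0.002],[0,0,0],0],
  [[0,0,0.002],[0,0,0],0],
  [[0,0,0],[0,0,0],0],
])

```text
clock: 8.87
eef_pos: [0.5346, 0.0766, 0.1131]
tool_rot: [0.202, 0.979, 0.0, 0.0]
ft_force: [-1.1, -0.6, 4.8]
grip_width: 0.0001
grasp_force: 2.8
```

Emit:
apply_moves([
  [[0,0,0.002],[0,0,0],0],
  [[0,0,0.001],[0,0,0],0],
  [[0,0,0],[0,0,0],0],
  [[0,0,0],[0,0,0],0],
  [[0,0,0],[0,0,0],0],
  [[0,0,0],[0,0,0],0],
  [[0,0,0],[0,0,0],0],
  [[0,0,0],[0,0,0],0],
])

```text
clock: 9.53
eef_pos: [0.5346, 0.0766, 0.1131]
tool_rot: [0.202, 0.979, 0.0, 0.0]
ft_force: [-2.8, -0.8, 8.4]
grip_width: -0.0
grasp_force: 4.1
```

Emit:
apply_moves([
  [[0,0,0.002],[0,0,0],0],
  [[0,0,0.002],[0,0,0],0],
  [[0,0,0],[0,0,0],0],
  [[0,0,0],[0,0,0],0],
  [[0,0,0],[0,0,0],0],
  [[0,0,0],[0,0,0],0],
  [[0,0,0],[0,0,0],0],
  [[0,0,0],[0,0,0],0],
])

```text
clock: 10.2
eef_pos: [0.5346, 0.0766, 0.113]
tool_rot: [0.202, 0.979, 0.0, 0.001]
ft_force: [-3.8, -1.0, 12.4]
grip_width: 0.0001
grasp_force: 6.2
```

Red is on its stop: 12.4 N at the same height. I lift off and take the hand away.

Emit:
apply_moves([
  [[0,0,-0.007],[0,0,0],0],
  [[0,0,-0.007],[0,0,0],0],
  [[0,0,-0.008],[0,0,0],0],
  [[0,0,-0.01],[0,0,0],0],
  [[0,0,-0.015],[0,0,0],0],
  [[0,0,-0.03],[0,0,0],0],
  [[0,0,-0.05],[0,0,0],0],
  [[0,0,-0.08],[0,0,0],0],
])

```text
clock: 10.87
eef_pos: [0.5333, 0.0763, 0.152]
tool_rot: [0.202, 0.979, -0.001, -0.002]
ft_force: [-0.9, -0.5, 0.1]
grip_width: 0.0002
grasp_force: 0.0
```

Emit:
apply_moves([
  [[0,0,-0.1],[0,0,0],0],
  [[0,0,-0.1],[0,0,0],0],
  [[0,0,-0.1],[0,0,0],0],
  [[0,0,-0.1],[0,0,0],0],
  [[0,0,-0.06],[0,0,0],0],
  [[0.05,0.03,0],[0,0,0],0],
  [[0.1,0.06,0],[0,0,0],0],
  [[0.12,0.08,0],[0,0,0],0],
])

```text
clock: 11.53
eef_pos: [0.4978, 0.1291, 0.2444]
tool_rot: [0.203, 0.979, -0.0, -0.0]
ft_force: [-0.1, 0.9, -0.1]
grip_width: -0.0001
grasp_force: 0.0
```

Emit:
apply_moves([
  [[0.12,0.08,0],[0,0,0],0],
  [[0.12,0.08,0],[0,0,0],0],
  [[0.12,0.08,0],[0,0,0],0],
  [[0.12,0.08,0],[0,0,0],0],
  [[0.08,0.05,0],[0,0,0],0],
  [[0.04,0.02,0],[0,0,0],0],
  [[0,0,0],[0,0,0],0],
  [[0,0,0],[0,0,0],0],
])

```text
clock: 12.2
eef_pos: [0.4186, 0.2482, 0.2445]
tool_rot: [0.201, 0.979, -0.0, -0.0]
ft_force: [0.9, -0.2, 0.6]
grip_width: -0.0001
grasp_force: 0.0
```

```bash
python3 - <<'E'
from h import *
o=bot.get_obs(); print(o['clock'],o['eef_pos'],o['ft_force'],abs(o['joint_vel']).max())
a=[np.load(n+'.npz')['im'] for n in('side',)]
im,d=snap('side'); cv2.imwrite('pics/s3.png',im[:,:,::-1])
E
```

```text
12.2 [0.4186006  0.24817903 0.24451703] [ 0.90365959 -0.20090544  0.57424454] 0.03075846401008797
```

View pics/s3.png

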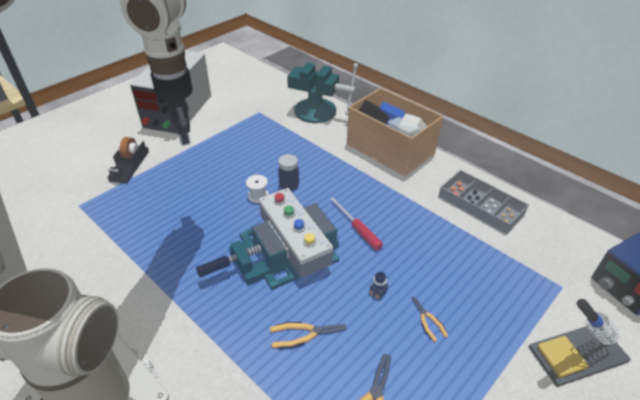

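The red (280,198) and green (289,211) caps are up, nothing on the bench has moved, and the hand is clear at (185,140).

```bash
python3 -c "
from workcell import bot
print(bot.job_done())"
```

```text
the job is handed in; nothing more can be done
None
```

I pressed the green button, then the red, each fully to its stop (about 12 N); both sprang back up, the hand is clear, nothing else was touched or moved, and the job was handed in at about 12 s.

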